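Probe a welded guide tube with the stop-collar gauge rod and show its tip

TASK

Take the orange-handled gauge rod from its blue rack, slide it into the sloping guide tube of the weldment until its brass collar stops fully against the tube's mouth, then draw it right out again. Present it for reading: hold the rod level with its tip above the middle of the white reading tile, about 100 mm over the table, and finish there, keeping it still in the gripper with nothing else touching it. Leave the other tools and parts on the table where they are.

Things in the scene. Friction and masses are not known exactly. Their poses are not given: they have to be found in the camera images.
- gauge: gauge rod, 0.15 to 0.3 kg, at the start level in the rack, its axis 55 mm above the table. Origin: centre of the brass collar's front (stop) face, on the rod's axis; x runs along the rod to the tip, z is up at the start. Steel rod 12 mm diameter from x=0 to x=95 (last 10 mm tapering to 7 mm diameter, dark bands and a red band near the tip); collar 28 mm diameter from x=-8 to 0; orange handle, a bar 20 mm wide (y) by 24 mm high (z), from x=-108 to x=-8
- gauge_grip (a point): middle of the gauge's orange handle (x=-58 mm in the gauge's frame), close to its centre of mass; at the start free on both sides and below (47 mm from the rack's base plate)
- gauge_tip (a point): end of the gauge's steel rod (x=95 mm in the gauge's frame)
- rack: fixed blue rack: base plate 200 x 60 x 8 mm (x from -110 to 90 mm) with two open-topped U forks, each 10 mm thick along x: one at x=55 mm under the rod (59 mm high, 28 mm wide), one at x=-98 mm under the handle's rear end (53 mm high, 37 mm wide). Origin on the table below the gauge's collar face; x along the gauge towards its tip, z up. The gauge lifts straight up out of it
- weldment: fixed weldment in red primer: base plate 200 x 90 x 10 mm (x from -90 to 110 mm) carrying the guide tube. Origin on the table under the plate; x horizontal, the way the gauge goes in; z up. Tube mouth at (-45, 0, 90) mm; an end plate 70 mm wide reaches 66 mm high at x=62 mm
- tube: bare steel guide tube welded on the weldment, open at both ends: 110 mm long, 34 mm outside, bore 19 mm diameter and straight. Origin: centre of its lower end; z along the bore up and out of the mouth, 30 degrees above level (so the gauge enters tip downward at 30 degrees), y level
- tube_mouth (a point): centre of the tube's upper open end, 90 mm above the table; the collar's face stops here. Axes as of the tube
- tile: fixed white reading tile with a black rim, 130 x 130 x 6 mm, flat on the table; origin at the centre of its underside
- hammer: loose bystander: hammer lying down; leave alone
- wrench: loose bystander: steel wrench lying down; leave alone
- brush: loose bystander: brush lying down; leave alone
- can: loose bystander: green can 60 mm diameter, 170 mm tall; leave alone
- pipe: loose bystander: short steel pipe standing on end, 60 mm diameter, 60 mm tall; leave alone
- offcut: loose bystander: steel offcut 90 x 60 x 12 mm; leave alone
- magnet: loose bystander: red square welding magnet 90 x 90 x 20 mm; leave alone
Not all that is in view belongs to the job. Several things look just like the rack: the one meant starts farthest to the robot's right. There is more than one size of the gauge; the job needs the larger.

How it is judged (in metres and radians):
On the way, in this order (a step that is already met when the one before it is completed fails the run):
1. the gauge is lifted clear of the rack in the fingers (height (world z) of gauge above 0.08 m and contact force between gauge and the fingers above 0.5 N and contact force between gauge and rack below 0.1 N), for 0.1 s.
2. the gauge is in the tube with its collar stopped at the mouth (z of gauge in the frame of tube_mouth below 0.003 m and distance between gauge and tube_mouth below 0.007 m and angle between the x axis of gauge and the z axis of tube, either way round below 0.14 rad and z of gauge_tip in the frame of tube below 0.03 m), for 0.2 s.
3. the gauge is drawn fully out of the tube (z of gauge_tip in the frame of tube_mouth above 0.01 m), for 0.1 s.
At the end, for the whole second after the job is handed in: the gauge is in the fingers, its axis within 6 degrees of level, its tip within 50 mm of the tile's centre seen from above and 60 to 150 mm above the table, still (under 20 mm/s), touching neither rack, weldment, tile nor bystanders; loose bystanders within 30 mm of where they stood (contact force between gauge and the fingers above 0.5 N and angle between gauge's own x axis and vertical between 1.4658 and 1.6758 rad and horizontal distance between gauge_tip and tile below 0.05 m and height (world z) of gauge_tip between 0.06 and 0.15 m and linear speed of gauge below 0.02 m/s and contact force between gauge and rack below 0.1 N and contact force between gauge and weldment below 0.1 N and contact force between gauge and tile below 0.1 N and contact force between gauge and hammer below 0.1 N and contact force between gauge and brush below 0.1 N and contact force between gauge and wrench below 0.1 N and contact force between gauge and can below 0.1 N and contact force between gauge and pipe below 0.1 N and contact force between gauge and offcut below 0.1 N and contact force between gauge and magnet below 0.1 N and distance of each of hammer, brush, wrench, can, pipe, offcut, magnet from where it was at the start of the episode below 0.03 m); the arm keeps its last pose, push and grip.
It fails at once if a bystander is disturbed (moved over 30 mm) (distance of any of hammer, brush, wrench, can, pipe, offcut, magnet from where it was at the start of the episode above 0.03 m).
It also fails if it takes over 58 s, if anything falls off the work surface, if the arm or the gripper's body presses on something with over 40 N, if the wrist force passes 120 N, or if a joint passes its speed limit or range.

ROBOT

A 6-joint arm with a two-finger parallel gripper is mounted at the origin on the work surface. World frame = base frame: x ahead of the robot, y to its left, z up, the work surface at z = 0. Lengths are in mm, angles in rad, forces in N, time in s.
With the tool pointing down it reaches from about 275 to 1000 mm from the base axis. Payload 8.4 kg.
Tool frame: the origin (TCP) lies midway between the tips of the shut fingers; the grasp point (between the pads) lies 19 mm behind it; x points along the fingers, z is the direction in which the jaws open and shut, and the axes are right-handed (so a half turn about x gives the same grasp; the last joint's range is limited). The gripper opens to 85 mm and grips with 20 to 120 N. Pads are 22 mm wide; open, the fingers measure 114 mm over their backs; the gripper's body (76 mm by 85 mm) begins 54 mm behind the grasp point. The pads swing forward as they close: fully open they stand 13 mm farther back than shut.
Start: joints at [-1.305, 0.353, 1.633, -0, 1.155, -0.002], TCP at [165.38, -602.725, 210.681] pointing down, gripper open.
Joint ranges: [-2.63, 2.63], [-0.92, 2.1], [0.06, 2.66], [-1.3, 4.44], [0, 2.69], [-3.02, 3.02]. Speed limits (rad/s): [2.22, 2.22, 2.79, 3.14, 3.14, 3.14].

INTERFACE

Orientations are given as a unit quaternion [x, y, z, w].
In Python, from rig import env, viewer gives the robot as it stands. The module is installed in compiled form; this text tells all that it offers. Calls block until the motion is done:
- env.goto(position, orientation): joint-space move of the TCP to a pose.
- env.servo_line(position, rot=None, feed=150): straight line of the TCP; rot=None keeps the orientation; feed is the mean speed in mm/s.
- env.move_j(angles): joint-space move.
- env.command_gripper(opening): finger opening in mm; the grip force is fixed at half the most; returns when the fingers have stopped.
- env.dwell(seconds).
- env.solve_ik(position, orientation): joint angles nearest the present ones, or None.
- env.read_state(): the state.
- viewer.capture(name): name is "scene" or "top" or "wrist"; returns a dict with "img" (384x512x3 uint8, red, green, blue), "fovy" (degrees; the focal length in pixels is half the picture's height over the tangent of half this angle, whatever the lens; pixels are square), "cx", "cy" (the principal point, pixels), "R" (3x3) and "t" (3): a world point X has camera coordinates R X + t. Camera axes: x right, y down, z forward; pixel columns grow to the right and rows downward; lengths in mm; the calibration is good to about 2 mm. The wrist camera is an equidistant fisheye: a pixel r from the principal point sees the ray r / f radians off the axis. A picture is of the moment at which its call begins. There is no depth.
A pose or a line that the arm cannot do raises env.MotionError and nothing moves.
- env.job_done(): hands the job in, once; it reports no verdict.
The state is a dict: "t": time; "joint_positions": joint angles; "joint_velocities": joint speeds; "joint_efforts": joint torques, N m; "position": TCP position; "eef_rot": TCP orientation; "contact_force": force on the tool from outside, world axes, zero at the start; "torque": the same for the moment, N m; "width": finger opening in mm.
Only numpy, scipy, OpenCV 4.12 (cv2) and the standard library are available. Lean on these libraries where they do the work, as an engineer would, in place of code of your own. Each camera call takes 0.05 s, during which the arm holds its last target.

## Working session

There is one attempt and no reset: what is moved stays moved. The work goes in short steps, each a Python script; the robot and the scene stay as the last script left them, time stands still between calls to the robot, and variables do not carry over. Pictures are saved under pics/ and viewed, and the job is handed in when it is done.

```bash
mkdir -p pics; cat > h.py <<'E'
import numpy as np, cv2
from rig import env, viewer
def cap(n,f):
    c=viewer.capture(n); cv2.imwrite('pics/'+f+'.png',c['img'][:,:,::-1]); 
    np.savez('pics/'+f+'.npz',**{k:np.array(v) for k,v in c.items()}); return c
def ray(c,u,v,fish=False):
    f=192/np.tan(np.radians(float(c['fovy']))/2); x=(u-float(c['cx']));y=(v-float(c['cy']))
    if fish:
        r=np.hypot(x,y);th=r/f; d=np.array([np.sin(th)*x/max(r,1e-9),np.sin(th)*y/max(r,1e-9),np.cos(th)])
    else: d=np.array([x/f,y/f,1])
    R=np.array(c['R']);t=np.array(c['t']); return -R.T@t, R.T@d
def onz(c,u,v,z,fish=False):
    o,d=ray(c,u,v,fish); return o+d*(z-o[2])/d[2]
def proj(c,X,fish=False):
    f=192/np.tan(np.radians(float(c['fovy']))/2); p=np.array(c['R'])@X+np.array(c['t'])
    if fish:
        r=np.hypot(p[0],p[1]);th=np.arctan2(r,p[2]);return np.array([float(c['cx'])+f*th*p[0]/r,float(c['cy'])+f*th*p[1]/r])
    return np.array([float(c['cx'])+f*p[0]/p[2],float(c['cy'])+f*p[1]/p[2]])
def load(f): return dict(np.load('pics/'+f+'.npz'))
E
python3 - <<'E'
from h import *
for n in ['scene','top','wrist']:
    c=cap(n,n+'0'); print(n,c['fovy'],c['cx'],c['cy'],-np.array(c['R']).T@c['t'],np.round(c['R'],3).tolist())
s=env.read_state();print(s['t'],s['eef_rot'],s['width'])
E
for n in scene top wrist; do python3 -c "
import cv2;i=cv2.imread('pics/${n}0.png');cv2.imwrite('pics/${n}0b.png',cv2.resize(i,(768,576),interpolation=cv2.INTER_CUBIC))"; done
```

```text
scene 43.856129013320476 261.53524282429794 191.17304269208466 [1208.17016495  311.08461638 1151.69958721] [[-0.395, 0.918, -0.011], [0.724, 0.304, -0.619], [-0.566, -0.253, -0.785]]
top 46.868154744557685 258.8413223802915 187.88064710006716 [ 182.44787026   -3.48961898 1723.02162475] [[-0.009, -1.0, 0.009], [-0.989, 0.008, -0.148], [0.147, -0.01, -0.989]]
wrist 65.70646984690485 250.35121128268247 192.61517344407187 [ 232.72883672 -584.20479085  373.02423135] [[0.264, -0.965, -0.002], [-0.927, -0.254, 0.277], [-0.267, -0.072, -0.961]]
0.15 [ 0.42900609  0.56259313 -0.42854019  0.56195733] 85.08911344566957
```

View pics/scene0b.png

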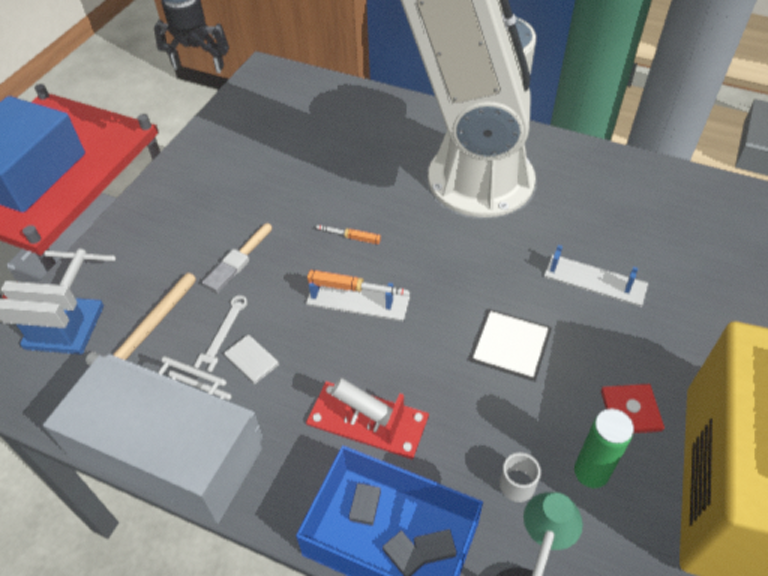

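View pics/top0b.png

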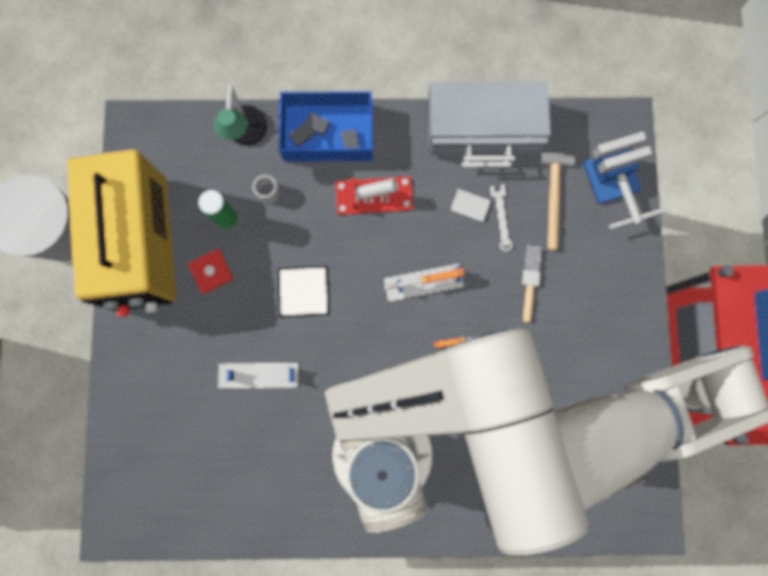

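View pics/wrist0b.png

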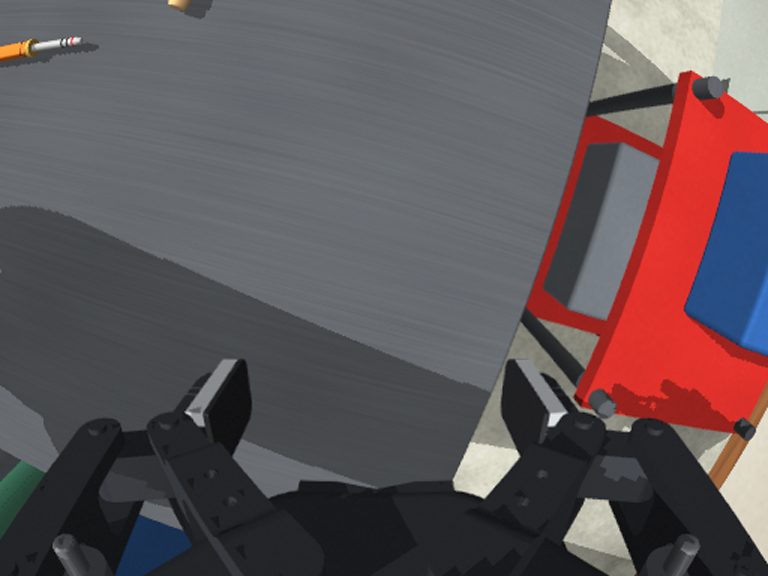

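Candidates (zoomed px). Gauges: in the rack at scene (358,285), and a shorter one loose on the table at scene (348,235). Racks: scene (358,300), which holds the gauge, and an empty one at (597,280). In the top view, image right is robot right, so the rack at top (425,282), not the empty one at (258,376), is the right-most. It also holds the larger gauge. The weldment is at top (373,195) and the tile at (303,291). I'll check with a crop and coarse positions.

```bash
python3 - <<'E'
from h import *
t=load('top0');s=load('scene0')
im=t['img'][60:230,120:340,::-1]; im2=s['img'][140:310,190:380,::-1]
cv2.imwrite('pics/cropA.png',np.hstack([cv2.resize(im,(440,400),interpolation=2),cv2.resize(im2,(360,400),interpolation=2)][:2]))
for nm,u,v,z in [('handle',442/1.5,275/1.5,55),('rack base c',425/1.5,282/1.5,8),('plate c',373/1.5,195/1.5,10),('tile',303/1.5,291/1.5,6)]:
    print(nm,onz(t,u,v,z))
# silhouettes
def mask(c,lo,hi,roi):
    h=cv2.cvtColor(c['img'],cv2.COLOR_RGB2HSV); m=cv2.inRange(h,lo,hi); k=np.zeros_like(m);k[roi[1]:roi[3],roi[0]:roi[2]]=1;return m*k
m=mask(t,(8,150,120),(20,255,255),(255,170,320,200))
ct=max(cv2.findContours(m,0,2)[0],key=cv2.contourArea); r=cv2.minAreaRect(ct);print(r)
for p in cv2.boxPoints(r):print(onz(t,*p,67))
w=((t['img']>200).all(2)*255).astype(np.uint8); k=np.zeros_like(w);k[170:220,180:225]=w[170:220,180:225]
M=cv2.moments(k,True);print('tile',onz(t,M['m10']/M['m00'],M['m01']/M['m00'],6))
E
```

```text
handle [ 447.66702954 -157.63410186   55.        ]
rack base c [ 436.97151382 -117.16875671    8.        ]
plate c [671.51103571  17.23544641  10.        ]
tile [416.01318896 201.01183614   6.        ]
((295.941162109375, 183.7353057861328), (2.9285614490509033, 24.29621124267578), 77.47119140625)
[ 439.90918055 -115.09299557   67.        ]
[ 459.4612678  -205.48362854   67.        ]
[ 448.45763202 -207.61706613   67.        ]
[ 428.94904011 -117.30750484   67.        ]
tile [417.43593132 202.77616747   6.        ]
```

View pics/cropA.png

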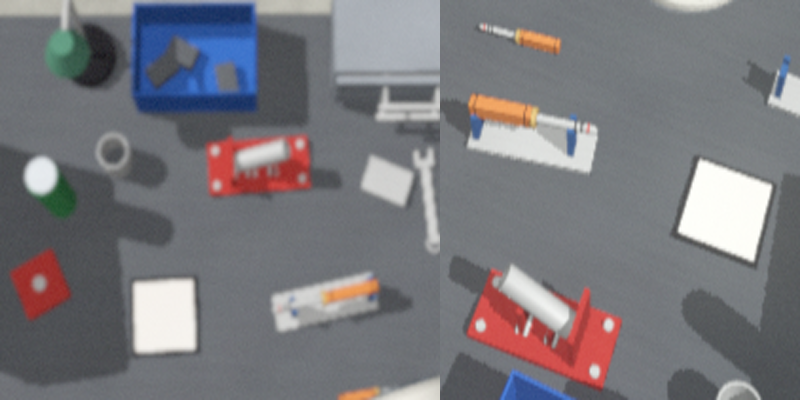

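```bash
cat >> h.py <<'E'
from scipy.spatial.transform import Rotation as Ro
def quat(yaw,pitch=0,flip=False):
    """gauge frame: x at yaw, tip down by pitch (rad). tool x=-gz, tool z=±gy"""
    gx=np.array([np.cos(yaw)*np.cos(pitch),np.sin(yaw)*np.cos(pitch),-np.sin(pitch)])
    gy=np.array([-np.sin(yaw),np.cos(yaw),0]); gz=np.cross(gx,gy)
    tx=-gz; tz=-gy if flip else gy; ty=np.cross(tz,tx)
    return Ro.from_matrix(np.stack([tx,ty,tz],1)).as_quat()
def R(q): return Ro.from_quat(q).as_matrix()
E
python3 - <<'E'
from h import *
s=env.read_state();Rt=R(s['eef_rot']);c=load('wrist0')
print('cam in tool',Rt.T@(-c['R'].T@c['t']-s['position']),'fwd',Rt.T@c['R'][2]); print(np.round(Rt,2))
y=np.radians(101.7); gx=np.array([np.cos(y),np.sin(y),0]); col=np.array([434,-116,55])
for fl in (0,1):
    print(fl, np.round(R(quat(y,0,fl))[:,1],2), 'gx',np.round(gx,2))
    print(env.solve_ik(col-58*gx+[0,0,150],quat(y,0,fl)))
    print(env.solve_ik([430,-60,250],quat(y,0,fl)))
    yw=np.radians(95);wx=np.array([np.cos(yw),np.sin(yw),0]);m=np.array([672,17,90])-45*wx
    g=m-(58+80)*np.array([wx[0]*.866,wx[1]*.866,-.5])
    print(env.solve_ik(g,quat(yw,np.pi/6,fl)))
    print(env.solve_ik([417,203-153,120],quat(np.pi/2,0,fl)))
E
```

```text
cam in tool [-162.9232784    69.84402459    0.17116198] fwd [ 9.60916743e-01 -2.76836780e-01 -6.40893938e-04]
[[-0.    0.96  0.26]
 [ 0.    0.26 -0.96]
 [-1.   -0.   -0.  ]]
0 [ 0.2  -0.98  0.  ] gx [-0.2   0.98  0.  ]
[-3.72943304e-01  1.28668788e-01  1.94406415e+00 -4.44089210e-16
  1.06885971e+00  2.56444583e+00]
[-1.42094645e-01  5.37140913e-03  1.97102985e+00 -4.44089210e-16
  1.16519139e+00  2.79529449e+00]
[ 0.04854455  0.52329771  1.60831837 -0.60464372  1.07354309 -2.8679065 ]
None
1 [-0.2   0.98  0.  ] gx [-0.2   0.98  0.  ]
[-3.72943304e-01  1.28668788e-01  1.94406415e+00 -4.44089210e-16
  1.06885971e+00 -5.77146826e-01]
[-1.42094645e-01  5.37140913e-03  1.97102985e+00 -4.44089210e-16
  1.16519139e+00 -3.46298167e-01]
[ 0.04854455  0.52329771  1.60831837 -0.60464372  1.07354309  0.27368615]
[ 1.15762816e-01  1.57356412e-01  2.13906232e+00 -4.44089210e-16
  8.45173923e-01  1.15762816e-01]
```

```bash
python3 - <<'E'
from h import *
y=np.radians(101.7);q=quat(y,0,1)
env.goto([440,-145,260],q); cap('wrist','wA'); cap('scene','sA')
yw=np.radians(95)
env.goto([660,-20,330],quat(yw,0,1)); cap('wrist','wB')
print(env.read_state()['t'])
for n in('wA','wB'):
    cv2.imwrite(f'pics/{n}b.png',cv2.resize(cv2.imread(f'pics/{n}.png'),(768,576),interpolation=2))
E
```

```text
3.2583
```

View pics/wAb.png

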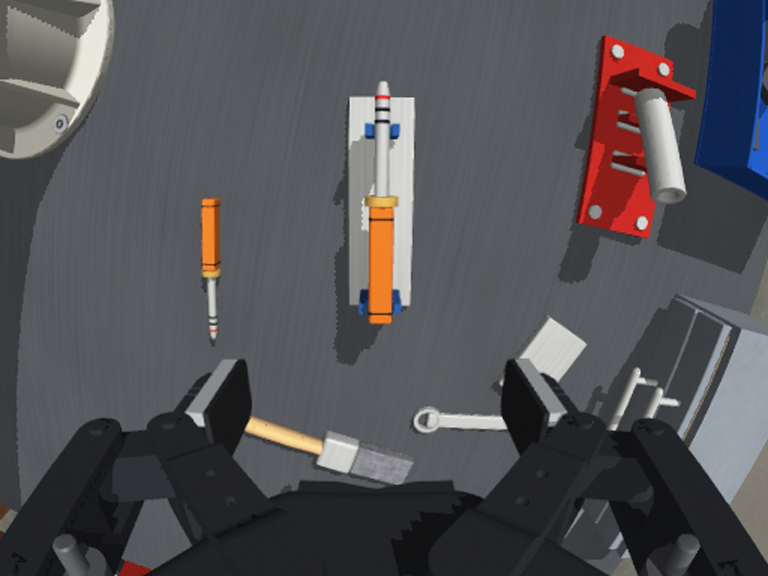

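View pics/wBb.png

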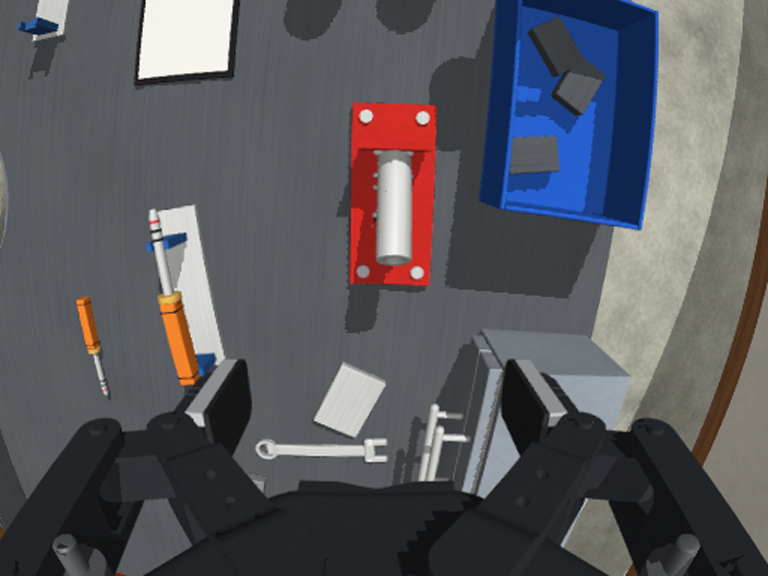

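wA shows the larger gauge in the rack: collar at (381,201), tip at (383,83), handle down to (380,322). The smaller loose gauge is at (210,265). wB shows the weldment with its plate corners at (352,103)…(428,286) and the mouth at (394,258).

```bash
python3 - <<'E'
from h import *
A=load('wA');B=load('wB')
h=cv2.cvtColor(A['img'],cv2.COLOR_RGB2HSV);m=cv2.inRange(h,(6,150,100),(16,255,255))
k=np.zeros_like(m);k[134:220,230:275]=m[134:220,230:275]
r=cv2.minAreaRect(max(cv2.findContours(k,0,2)[0],key=cv2.contourArea));print(r)
P=[onz(A,*p,67,True) for p in cv2.boxPoints(r)];print(np.round(P,1)); print('handle c',np.mean(P,0))
print('tip',onz(A,383/1.5,82/1.5,55,True),'collar',onz(A,381/1.5,201/1.5,55,True))
h=cv2.cvtColor(B['img'],cv2.COLOR_RGB2HSV);m=cv2.inRange(h,(0,150,60),(4,255,255))|cv2.inRange(h,(174,150,60),(180,255,255))
k=np.zeros_like(m);k[60:200,225:300]=m[60:200,225:300]
ct=np.vstack(cv2.findContours(k,0,2)[0])[:,0]
W=np.array([onz(B,*p,10,True)[:2] for p in ct.astype(float)],np.float32)
r=cv2.minAreaRect(W);print('plate',r); print(np.round(cv2.boxPoints(r),1))
for n,c,x0,x1,y0,y1 in [('Bm',B,235,290,60,195),('Am',A,380,470,20,160)]:
    cv2.imwrite(f'pics/{n}.png',cv2.resize(c['img'][y0:y1,x0:x1,::-1],None,fx=5 if n=='Am' else 4.4,fy=5 if n=='Am' else 4.4,interpolation=cv2.INTER_NEAREST)[:600])
E
```

```text
((253.5, 177.5), (61.0, 15.0), 90.0)
[[ 429.5 -122.7   67. ]
 [ 447.2 -119.1   67. ]
 [ 463.4 -194.8   67. ]
 [ 444.8 -198.6   67. ]]
handle c [ 446.21222404 -158.78180276   67.        ]
tip [417.73684659  -9.02265292  55.        ] collar [ 436.0983598  -106.33865486   55.        ]
plate ((672.5003051757812, 17.330963134765625), (89.99400329589844, 199.48004150390625), 3.811126947402954)
[[621.  113.9]
 [634.2 -85.2]
 [724.  -79.2]
 [710.8 119.8]]
```

View pics/Bm.png

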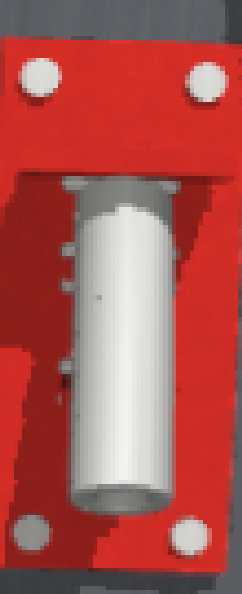

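View pics/Am.png

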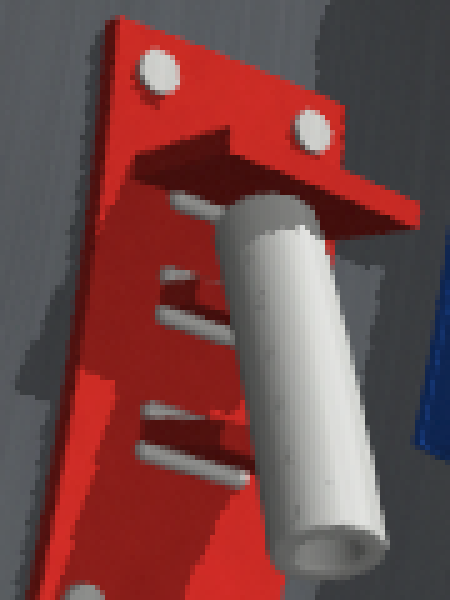

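```bash
python3 - <<'E'
from h import *
A=load('wA');B=load('wB')
print('mouth B',onz(B,262.95,173.2,90,True),'A',onz(A,446,130.2,90,True))
wx=np.array([np.cos(np.radians(93.81)),np.sin(np.radians(93.81))]);print('mouth plate',np.array([672.5,17.33])-55*wx)
q=quat(np.radians(101.0),0,1); g=np.array([446.5,-159.0,0])
env.goto(g+[0,0,170],q); env.servo_line(g+[0,0,35],feed=120)
env.command_gripper(12)
s=env.read_state();print(s['width'],s['contact_force'],s['t'],s['position'])
cap('wrist','wC');cap('scene','sC')
c=cv2.imread('pics/wC.png');d=cv2.imread('pics/sC.png')[130:250,170:330]
cv2.imwrite('pics/C.png',np.hstack([cv2.resize(c,(448,336)),cv2.resize(d,(350,336),interpolation=2)]))
E
```

```text
mouth B [677.26983693 -37.30840943  90.        ] A [677.11870679 -37.25726814  90.        ]
mouth plate [676.15464267 -37.54844374]
18.36990811669621 [-1.49453111  0.53590535  5.46784015] 6.3 [ 446.61827507 -159.02805991   35.35180102]
```

View pics/C.png

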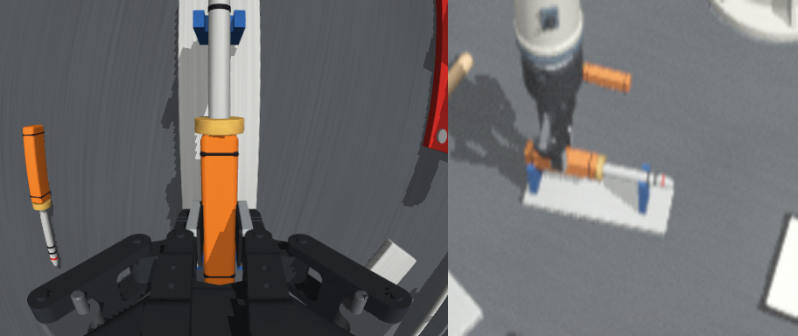

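Picture C shows the handle between the pads, with the collar ahead at (219,125). The two mouth estimates agree to about 1 mm. Next I'll lift and check the in-hand pose.

```bash
python3 - <<'E'
from h import *
env.servo_line([446.5,-159,160],feed=100); env.dwell(0.2)
s=env.read_state();print(s['width'],s['contact_force'],s['torque'],s['t'],s['position'])
w=cap('wrist','wD');cap('scene','sD'); np.savez('pics/stD.npz',p=s['position'],q=s['eef_rot'])
Rt=R(s['eef_rot']);T=np.array(s['position'])
for n,x in [('tip',153),('collar',58),('rear',-50)]: print(n,proj(w,T+Rt@np.array([-19,x,0]),True)*1.5)
cv2.imwrite('pics/wDb.png',cv2.resize(cv2.imread('pics/wD.png'),(768,576),interpolation=2))
cv2.imwrite('pics/sDb.png',cv2.resize(cv2.imread('pics/sD.png')[100:250,170:370],(800,600),interpolation=2))
E
```

```text
18.402503271979768 [ 0.29277728  0.10877899 -2.04672192] [-0.06793256  0.01392164  0.03625895] 8.0 [ 446.25559894 -158.90272969  159.56558142]
tip [376.7595125  -69.13745445]
collar [377.0532246 201.2744498]
rear [376.95212839 473.85811571]
```

View pics/wDb.png

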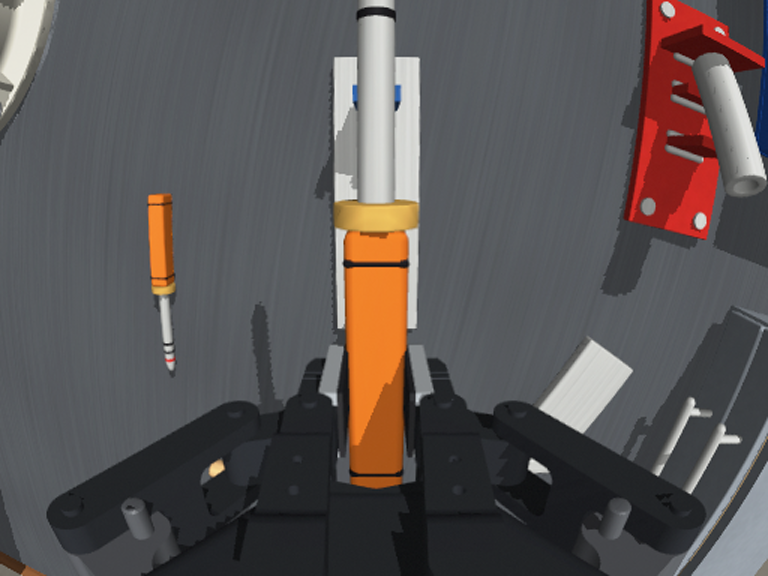

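View pics/sDb.png

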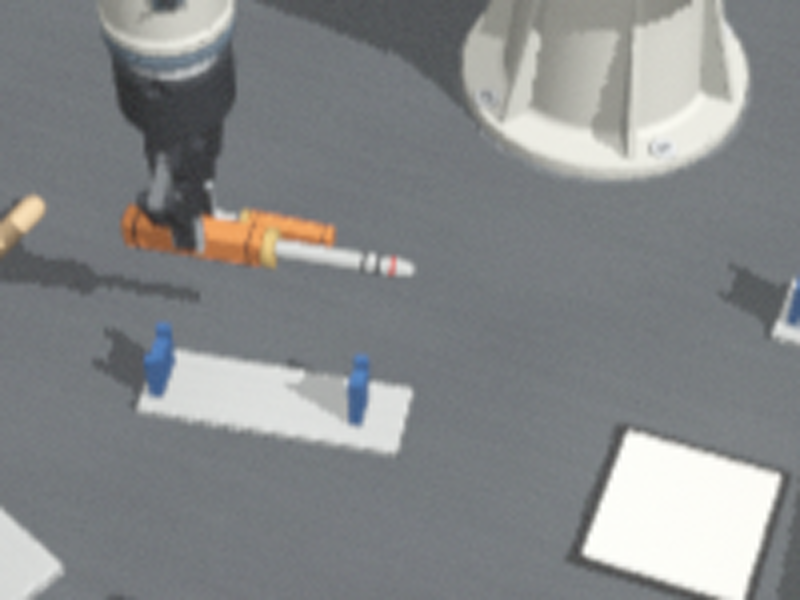

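```bash
python3 - <<'E'
from h import *
s=np.load('pics/stD.npz');c=load('sD');T=s['p'];Rt=R(s['q'])
for dz in (-3,0,3):
  print(dz,[np.round((proj(c,T+Rt@np.array([-19-dz,x,0]))-[170,100])*4) for x in (153,58,50,-50)])
# geometry check for insertion IK
yw=np.radians(93.81);p=np.pi/6
ax=np.array([np.cos(yw)*np.cos(p),np.sin(yw)*np.cos(p),-np.sin(p)]);m=np.array([676.8,-37.4,90])
q=quat(yw,p,1);Rq=R(q)
for d in (160,115,60,0): 
    T=m-ax*(58+d)-Rq@np.array([-19,0,0]); print(d,np.round(T,1),env.solve_ik(T,q))
E
```

```text
-3 [array([410., 269.]), array([274., 248.]), array([263., 246.]), array([123., 224.])]
0 [array([410., 266.]), array([274., 245.]), array([262., 243.]), array([122., 221.])]
3 [array([410., 263.]), array([274., 242.]), array([262., 240.]), array([122., 218.])]
160 [ 690.  -235.3  182.5] [-0.08170484  0.51011041  1.57128534 -0.60216787  1.06141184  0.15268486]
115 [ 687.4 -196.4  160. ] [-0.02460897  0.52784926  1.59773501 -0.61016747  1.05312576  0.22799313]
60 [ 684.2 -148.8  132.5] [ 0.0459436   0.55585268  1.62033214 -0.61593944  1.04570867  0.31722199]
0 [680.8 -97.  102.5] [ 0.12310662  0.59371146  1.63266816 -0.6169761   1.04080844  0.40965469]
```

```bash
python3 - <<'E'
from h import *
B=load('wB');t=load('top0');s=load('scene0')
def tri(obs):
    A=np.zeros((3,3));b=np.zeros(3)
    for c,u,v,f in obs:
        o,d=ray(c,u/1.5,v/1.5,f);d/=np.linalg.norm(d);P=np.eye(3)-np.outer(d,d);A+=P;b+=P@o
    X=np.linalg.solve(A,b);return X,[np.round(proj(c,X,f)*1.5) for c,u,v,f in obs]
print('box front +y top corner',tri([(t,430,137,0),(s,258,430,0)]), tri([(t,430,137,0),(B,487,332,1)]))
print('box rear +y top',tri([(t,430,84,0),(s,207,517,0)]))
print('box front -y top',tri([(t,549,137,0),(s,112,360,0)]))
print('handle', [onz(B,430/1.5,440/1.5,z,True) for z in (50,80,120)])
big=cv2.resize(s['img'][220:360,10:190,::-1],(780,600),interpolation=2);cv2.imwrite('pics/box.png',big)
E
```

```text
box front +y top corner (array([ 801.37324264, -125.43300334,   81.78266003]), [array([428., 138.]), array([254., 430.])]) (array([ 812.57795794, -132.84726056,   19.99732598]), [array([429., 143.]), array([498., 337.])])
box rear +y top (array([ 954.79505137, -130.37165479,   63.4479648 ]), [array([428.,  85.]), array([203., 517.])])
box front -y top (array([ 790.74003197, -426.12227359,   97.71332306]), [array([545., 139.]), array([106., 359.])])
handle [array([ 744.77548167, -260.92407861,   50.        ]), array([ 738.52973106, -239.90559877,   80.        ]), array([ 730.20206359, -211.88095899,  120.        ])]
```

View pics/box.png

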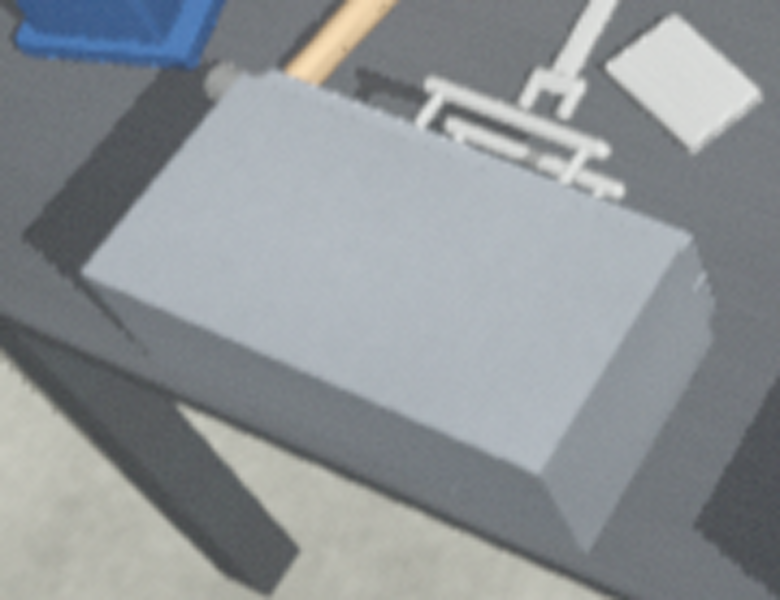

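```bash
cat >> h.py <<'E'
YW=np.radians(93.81);PW=np.pi/6
AX=np.array([np.cos(YW)*np.cos(PW),np.sin(YW)*np.cos(PW),-np.sin(PW)]);M=np.array([676.8,-37.4,90]);QI=quat(YW,PW,1);RI=R(QI)
def ins(d,off=np.zeros(3),gx=-19): return M+off-AX*(58+d)-RI@np.array([gx,0,0])
E
python3 - <<'E'
from h import *
env.goto(ins(125),QI); env.dwell(0.2)
s=env.read_state();print(s['contact_force'],s['t'],np.array(s['position'])-ins(125)); np.savez('pics/stE.npz',p=s['position'],q=s['eef_rot'])
w=cap('wrist','wE');c=cap('scene','sE')
T=s['position'];Rt=R(s['eef_rot'])
print('wr: tip,mouth',proj(w,T+Rt@np.array([-19,153,0]),True)*1.5,proj(w,M,True)*1.5)
print('sc(crop): tip,collar,mouth,low',[(proj(c,X)-[190,220])*5 for X in (T+Rt@np.array([-19,153,0]),T+Rt@np.array([-19,58,0]),M,M+110*AX)])
cv2.imwrite('pics/wEb.png',cv2.resize(cv2.imread('pics/wE.png'),(768,576),interpolation=2))
cv2.imwrite('pics/sEb.png',cv2.resize(cv2.imread('pics/sE.png')[195:315,140:300],(800,600),interpolation=2))
print('fix crop offset',[(proj(c,X)-[140,195])*5 for X in (T+Rt@np.array([-19,153,0]),T+Rt@np.array([-19,58,0]),M,M+110*AX)])
E
```

```text
[-0.28958216  0.06355663 -2.67794826] 9.2583 [-1.02157381 -0.9397996   0.5449348 ]
wr: tip,mouth [376.85355064 -69.08401783] [ 379.07716379 -134.54461407]
sc(crop): tip,collar,mouth,low [array([115.23852741, 150.02304477]), array([-44.28407935,  54.15729121]), array([165.53112191, 182.09275147]), array([342.23264331, 288.02468409])]
fix crop offset [array([365.23852741, 275.02304477]), array([205.71592065, 179.15729121]), array([415.53112191, 307.09275147]), array([592.23264331, 413.02468409])]
```

View pics/wEb.png

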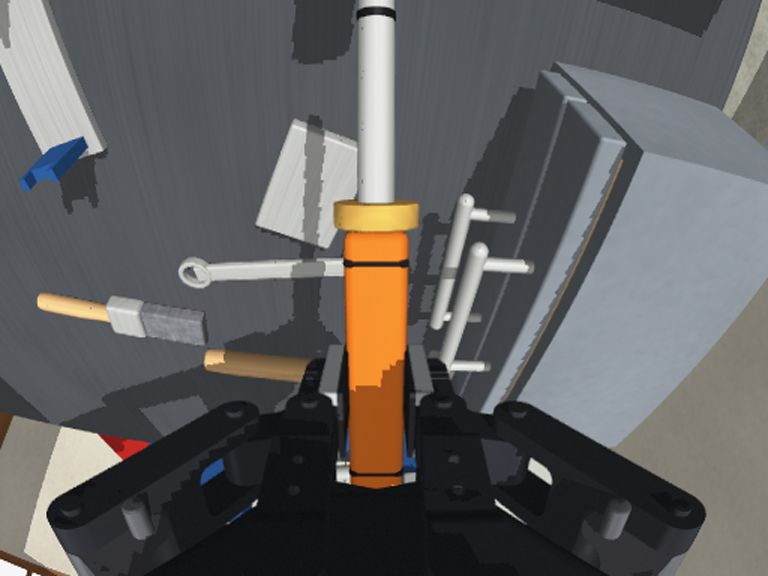

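View pics/sEb.png

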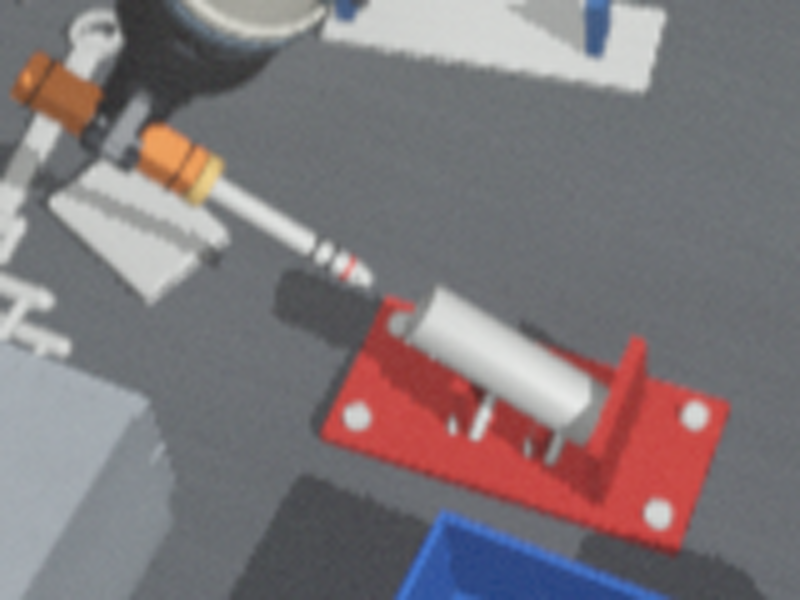

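Relative to the predictions, tip (370,281) and mouth (422,312) are both shifted by about the same (+5,+6), so rod and bore are in line to within about 1 mm. Next I'll insert in steps and watch the force.

```bash
python3 - <<'E'
from h import *
for d in (92,75,55,35,18,8):
    env.servo_line(ins(d),feed=60); s=env.read_state(); f=np.array(s['contact_force'])-[0,0,-2.4]
    e=RI.T@(np.array(s['position'])-ins(d))
    print(d,'F tool',np.round(RI.T@f,1),'err',np.round(e,1),'tq',np.round(s['torque'],2),round(s['t'],2))
    if np.linalg.norm(f)>15: print('stop');break
c=cap('scene','sF')
cv2.imwrite('pics/sFb.png',cv2.resize(cv2.imread('pics/sF.png')[195:315,140:300],(800,600),interpolation=2))
E
```

```text
92 F tool [-0.  -0.1 -0.5] err [-0.1  0.2  0.2] tq [ 0.39  0.09 -0.05] 10.06
75 F tool [ 0.2 -1.   0.7] err [ 0.   0.5 -0. ] tq [0.42 0.07 0.  ] 10.49
55 F tool [ 0.6 -0.2 -0.1] err [ 0.   0.4 -0. ] tq [ 0.46  0.   -0.07] 10.97
35 F tool [-0.2 -1.2  0.9] err [ 0.   0.4 -0. ] tq [0.4  0.05 0.02] 11.46
18 F tool [-1.   1.6 -0.2] err [ 0.1  0.4 -0.1] tq [0.36 0.09 0.01] 11.89
8 F tool [-0.1  0.4  0.2] err [ 0.1  0.4 -0.1] tq [ 0.46  0.08 -0.02] 12.21
```

View pics/sFb.png

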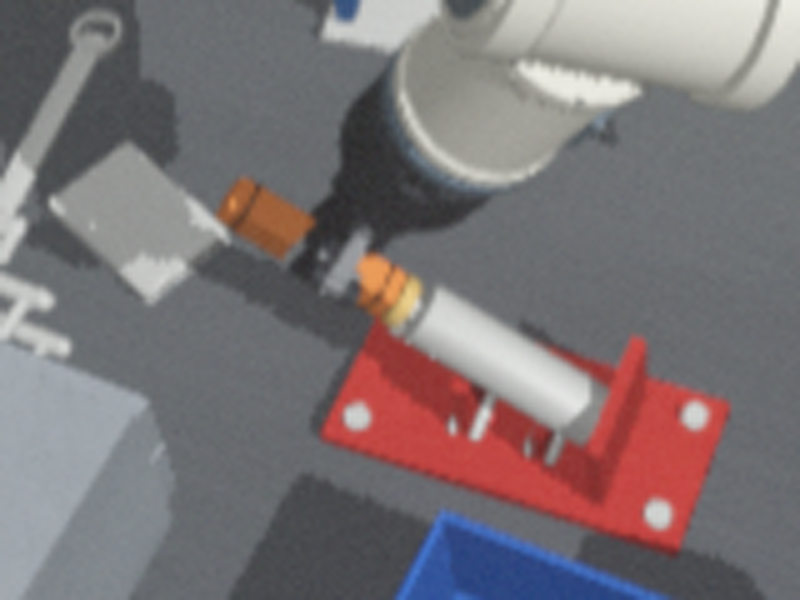

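The rod is in the tube with no side force, and the collar at (405,300) is just short of the mouth at (425,310). Next I'll close onto the stop, watching the force along the bore.

```bash
python3 - <<'E'
from h import *
f0=RI.T@np.array(env.read_state()['contact_force'])
for d in np.arange(6,-8,-1.0):
    env.servo_line(ins(d),feed=15); s=env.read_state(); f=RI.T@np.array(s['contact_force'])-f0
    print(d,np.round(f,1),'err',np.round(RI.T@(np.array(s['position'])-ins(d)),1))
    if f[1]<-10: break
env.dwell(0.5); s=env.read_state(); print(np.round(RI.T@np.array(s['contact_force'])-f0,1),s['t'],s['width'])
w=cap('wrist','wG');cap('scene','sG')
cv2.imwrite('pics/G.png',np.hstack([cv2.resize(cv2.imread('pics/wG.png')[:230,150:380],(400,400),interpolation=2),cv2.resize(cv2.imread('pics/sG.png')[225:285,190:250],(400,400),interpolation=2)]))
E
```

```text
6.0 [-0.8  0.9 -0.2] err [-0. -0. -0.]
5.0 [-0.6  0.1  0.1] err [0. 0. 0.]
4.0 [-0.1  1.1 -0.5] err [ 0.   0.1 -0. ]
3.0 [-0.8  0.9  0.5] err [ 0.   0.1 -0. ]
2.0 [-1.1 -0.  -0.6] err [ 0.   0.1 -0. ]
1.0 [-0.1 -0.8  0.4] err [ 0.   0.1 -0. ]
0.0 [-1.7 -4.8  0.2] err [-0.  -0.7 -0. ]
-1.0 [-0.8 -9.  -1.2] err [-0.1 -1.7  0. ]
-2.0 [ -1.  -12.4  -1.3] err [-0.1 -2.6 -0. ]
[ -0.6 -13.3  -0.6] 15.0417 18.208618748582218
```

View pics/G.png

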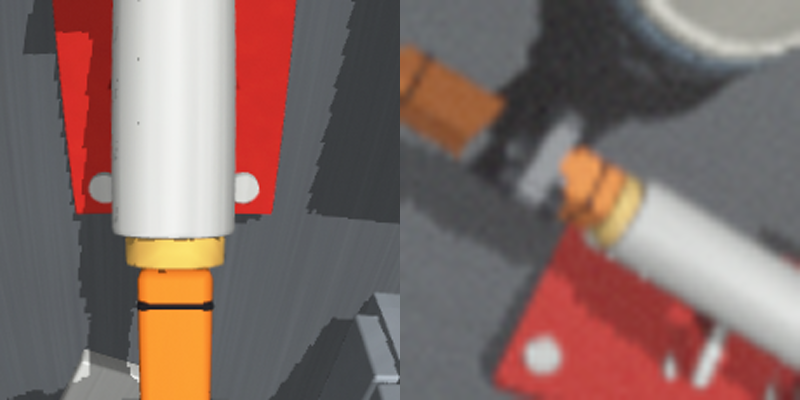

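The collar is flush on the mouth (left panel, y≈238). It stopped at d≈0 and is held with 13 N. Next I'll draw it out and carry it to the tile.

```bash
python3 - <<'E'
from h import *
env.servo_line(ins(60),feed=60); env.servo_line(ins(150),feed=100); env.dwell(0.2)
s=env.read_state();print(s['contact_force'],s['width'],s['t'])
env.servo_line(ins(150)+[0,0,60],feed=150)
q=quat(np.pi/2,0,1);g=np.array([417.4,202.8-153,0])
env.goto(g+[0,0,190],q);env.servo_line(g+[0,0,81],feed=80);env.dwell(0.6)
s=env.read_state();print(s['contact_force'],s['width'],s['t'],s['position'],np.abs(s['joint_velocities']).max())
w=cap('wrist','wH');c=cap('scene','sH');t=cap('top','tH')
T=s['position'];Rt=R(s['eef_rot']);X=T+Rt@np.array([-19,153,0])
print('tip pred',X,(proj(c,X)-[180,120])*4)
print('collar, rear',[(proj(c,T+Rt@np.array([-19,a,0]))-[180,120])*4 for a in(58,-50)])
cv2.imwrite('pics/sHb.png',cv2.resize(cv2.imread('pics/sH.png')[120:270,180:380],(800,600),interpolation=2))
cv2.imwrite('pics/wtH.png',np.hstack([cv2.resize(cv2.imread('pics/wH.png'),(400,300)),cv2.resize(cv2.imread('pics/tH.png')[150:255,160:300],(400,300),interpolation=2)]))
E
```

```text
[ 0.13508132  0.17164387 -2.29807334] 18.340000971947497 17.575
[-0.22373532  0.38358072 -2.10283858] 18.354035274393652 21.6417 [417.40793404  49.80728508  81.01389805] 0.0015762461517681134
tip pred [417.41026219 202.80702727 100.01597379] [655.69266917 352.65284678]
collar, rear [array([524.00991452, 309.78983653]), array([379.99170773, 262.91161099])]
```

View pics/sHb.png

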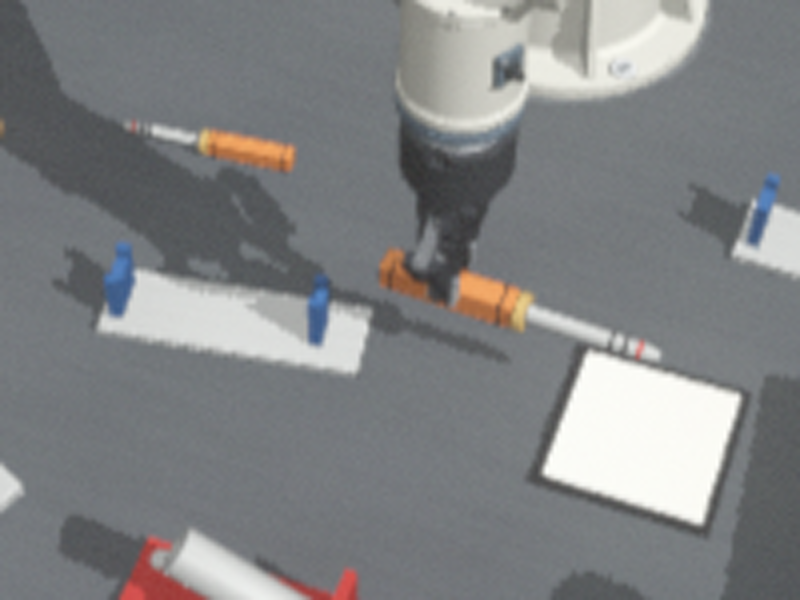

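View pics/wtH.png

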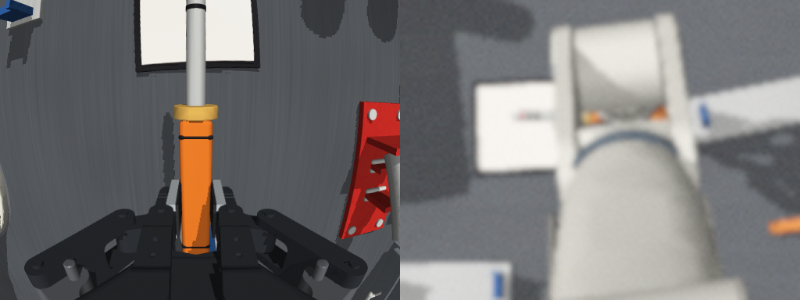

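The tip is seen at (659,354), against (656,353) predicted, and over the tile's middle in the top view. The rod is level and still, with no outside force, so I'm handing in.

```bash
python3 -c "
from h import *
env.job_done();s=env.read_state();print(s['t'],s['width'])"
```

```text
the job is handed in; nothing more can be done
the job is handed in; nothing more can be done
```

I took the larger gauge from the right-most rack and slid it down the tube until its collar stopped on the mouth. Then I drew it out, held it level over the tile and handed the job in. The interface gives no verdict.

**Insertion:** the pictures showed the collar flush on the mouth. The stop came within about 1 mm of the measured mouth position and was held with about 13 N. Side forces stayed at or below 2 N on the way in.

**Final pose:** from the arm pose, the tip is at about (417, 203, 100) mm, above the measured tile centre of (417, 203). The arm was still, the grip held at 18.4 mm, and the force reading showed only the gauge's own weight. I handed in soon after t = 21.6 s, within the 58 s limit.

**Checks that disagreed or were left out:**
- **Scene camera:** it sat about 1 pixel (2–3 mm) off the arm's figures. The tip and mouth were shifted alike, so it did not affect the fit.
- **Bystanders:** I saw none disturbed in the pictures, but I did not measure their positions again.

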